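# Hold a circuit board flush on the tilted probe head of a board tester

## Task

The board tester's tilting probe head is set to a slope but its clamp is slack: first push the clamp lever on its side down to the stop. Then pick the circuit board off its wooden rest by the two long edges, tilt it to match the sloped probe face and press it gently, components up, flush onto the rim between the end pins, so that all four spring probes are pushed in. The probes throw the board off again if it is let go, so finish while still holding it pressed there; do not knock the head out of its set slope, and leave the flux tin, relay and capacitor where they stand.

Things in the scene. Friction and masses are not known exactly. Their poses are not given: they have to be found in the camera images.
- tester: board tester, fixed on the bench: grey base 170 x 122 x 18 mm (75 mm in front of the origin to 95 mm behind), two aluminium cheeks (outer faces at y = +-57 mm, tops 95 mm high) with the tilting head between them, black box 46 mm high at the back. Origin: on the bench under the tilt axis, which runs along y at 70 mm height; x to the tester's back (away from the robot at yaw 0), y left, z up
- head (a joint): tilt of the probe head about the tester's y axis, rad: 0 = probe face level; at v the face leans towards the tester's front (-x) by v, its front end down. Set somewhere between 0.2 and 0.5. Until the clamp is tight it is held only by slight friction (0.2 N m); clamped it stands about 1.5 N m
- nest (a point): centre of the rim plane of the probe face, 46 mm from the tilt axis. z: normal to the face, outward; x: up the slope, along the head; y: along the tilt axis. The rim, 85 (x) x 40 (y) mm, tops a black nest block 106 x 40 mm standing 28 mm above the grey head (74 mm wide in y), so fingers have room 28 mm deep beside it. Four brass spring probes at x = +-30, y = +-9 mm stand 5 mm above the rim
- end_pin (a point): tip of one of the four tapered steel end pins (diameter 5 mm), at nest x = -48.5, y = +12 mm, 9.5 mm above the rim plane; the others stand at x = +-48.5, y = +-12 mm, so the board (85 mm) has 92 mm free between the pairs
- clamp_lever (a joint): turn of the clamp-lever nut on the tilt bolt, at the +y side of the tester, rad: 0 = lever pointing up and forward at 45 degrees (slack), grows as the lever is pushed down, 0.95 = stop, lever 9 degrees below level, pointing to the front (clamped). Starts between 0 and 0.3, stays where it is left (once clamped it eases back by up to 0.1 in 20 s); stiffens past half way as the clamp bites, needing about 5 N at the handle
- lever_grip (a point): point on the axis of the lever's black round handle (diameter 13.6 mm, 40 mm long along the lever), 70 mm from the tilt axis and 76 mm from the tester's middle plane towards its +y side; the handle's end is 16 mm (+7 mm round end) farther out. The lever turns about the tilt axis, so this point moves down on a 70 mm arc
- probe0 (a joint): how far the spring probe at nest x -30, y -9 mm is pushed in, m: 0 free, 0.005 when the board is flush; 0.8 N at 2 mm, 1.4 N at 5 mm
- probe1 (a joint): the same for the probe at nest x -30, y +9 mm
- probe2 (a joint): the same for the probe at nest x +30, y -9 mm
- probe3 (a joint): the same for the probe at nest x +30, y +9 mm
- board: green circuit board, 55 x 85 mm, laminate 2 mm thick, 48 g, with components up to 16 mm tall on top. Origin at the middle, 1.6 mm below the laminate's underside (laminate from z = 1.6 to 3.6 mm; what sticks out below is solder tails without contact); x is the short way (grip 55 mm across it), y the long way, z up from the component side. Either end may go up the slope
- rest: wooden rest, 90 (x) x 34 (y) mm, fixed on the bench, base 14 mm high with a batten across each end, tops 32 mm above the bench, on which the board lies; its long way runs along the board's long way. The board overhangs it by about 10 mm on each long side. Origin: on the bench under its middle
- flux_tin: round yellow tin, 52 mm diameter, 21 mm high, bystander. Origin at the middle of its underside
- relay_can: white box-shaped relay, 37 x 36 x 76 mm, bystander. Origin at the middle of its underside
- capacitor_2: black round capacitor, 40 mm diameter, 51 mm high, bystander. Origin at the middle of its underside

How it is judged:
By the outcome, as a careful person would: the job done as asked, in the order asked, and still so for the second after the job is handed in, while the arm keeps its last pose, push and grip.
It also fails if it takes over 48 s, if anything falls off the work surface, if the arm or the gripper's body presses on something with over 40 N, if the wrist force passes 120 N, or if a joint passes its speed limit or range.

## Robot

A 6-joint arm with a two-finger parallel gripper is mounted at the origin on a cart in front of the work surface, level with it; the furniture and walls round the work are solid. World frame = base frame: x ahead of the robot, y to its left, z up, the work surface at z = 0. Lengths are in m, angles in rad, forces in N, time in s.
With the tool pointing down it reaches from about 0.3 to 0.85 m from the base axis. Payload 5.4 kg.
Tool frame: the origin (TCP) lies midway between the tips of the shut fingers; the grasp point (between the pads) lies 19 mm behind it; z points along the fingers, y is the line along which they close (so a half turn about z gives the same grasp; the last joint's range is limited). The gripper opens to 85 mm and grips with 20 to 120 N. Pads are 22 mm wide; open, the fingers measure 114 mm over their backs; the gripper's body (76 mm by 85 mm) begins 54 mm behind the grasp point. The pads swing forward as they close: fully open they stand 13 mm farther back than shut.
Start: joints at [1.103, 0.158, 1.597, -0, 1.386, -0.21], TCP at [0.147, 0.556, 0.231] pointing down, gripper open.
Joint ranges: [-2.91, 2.91], [-0.94, 2.29], [0.18, 2.7], [-1.29, 4.43], [0.17, 2.64], [-3, 3]. Speed limits (rad/s): [2.57, 2.57, 3.14, 3.14, 3.14, 3.14].

## Interface

Orientations are given as [roll, pitch, yaw] about the fixed x, y, z axes, in that order (R = Rz(yaw) Ry(pitch) Rx(roll)).
In Python, from station import status, vision, ticket gives the robot as it stands. The module is installed in compiled form; this text tells all that it offers.
- The arm moves only by the tool jog_arm, never from a script. Its argument "increments" is a list of rows, each a list of 7 numbers: the shift along the world's x, y, z in mm, then the turn, a rotation vector about the world's x, y, z in degrees, then the closure, from -1 (fully open) to 1 (shut). A call has 1 to 20 rows; each row shifts and turns the commanded pose from where the row before left it; what a row does not reach is not made up. A row lasts 1/12 s, in which the tool goes at most 41.7 mm and 7.16 degrees, less where a joint would pass 70% of its speed; a pose out of reach is approached as far as the arm can. A call with a gripper value outside its range is refused whole. The fingers move at their own pace and stop on an object; "squeeze" is the grip in N (left out, the last holds). Time passes only in rows, so rows that do not move let the fingers close. It gives the time, the measured TCP pose, the force, the opening and the grip force at its end, in the units of the state.
- status.sense(): the state, without advancing time (a new reading comes with each control period).
- vision.grab_frame(name): name is "side" or "top"; returns a dict with "img" (420x560x3 uint8, red, green, blue), "vertical_fov" (degrees; the focal length in pixels is half the picture's height over the tangent of half this angle, whatever the lens; pixels are square), "cx", "cy" (the principal point, pixels), "xyz" and "orientation" of the camera in the world. Camera axes: x right, y down, z forward; pixel columns grow to the right and rows downward; lengths in m; the calibration is good to about 2 mm. A picture is of the moment at which its call begins. There is no depth.
- ticket.finish_job(): hands the job in; it is judged then, once.
The state is a dict: "clock": time; "joints": joint angles; "dq": joint speeds; "joint_torque": joint torques, N m; "tcp_pos": TCP position; "eef_rot": TCP orientation; "ft_force": force on the tool from outside, world axes, zero at the start; "wrist_torque": the same for the moment, N m; "opening": opening from 0.0 (shut) to 1.0 (fully open); "grasp_force": force on a finger pad.
Only numpy, scipy, OpenCV 4.12 (cv2) and the standard library are available. Lean on these libraries where they do the work, as an engineer would, in place of code of your own. Each camera call takes 0.05 s, during which the arm holds its last target. There are 200 camera calls.

## Working session

There is one attempt and no reset: what is moved stays moved. The work goes in short steps, Python scripts to look and compute and a tool call to move; the robot and the scene stay as the last step left them, time stands still between calls to the robot, and variables do not carry over. Pictures are saved under pics/ and viewed, at most 10 in all, crops included, and the job is handed in when it is done.

Besides the shell and the picture viewer there is one more tool, called by a JSON object that holds its "fn" and its "kwargs", one argument or row to a line. jog_arm: Moves the arm, as the interface text tells. Its arguments: {"type":"object","properties":{"increments":{"type":"array","items":{"type":"array","items":{"type":"number"}}},"squeeze":{"type":"number"}},"required":["increments"]}

```bash
mkdir -p pics; cat > h.py <<'E'
import numpy as np, cv2
from scipy.spatial.transform import Rotation as R
from station import status, vision, ticket
def grab(n,fn=None):
    f=vision.grab_frame(n)
    if fn: cv2.imwrite(f'pics/{fn}.png',cv2.cvtColor(f['img'],cv2.COLOR_RGB2BGR))
    return f
def cam(f):
    fl=f['img'].shape[0]/2/np.tan(np.radians(f['vertical_fov'])/2)
    return fl,R.from_euler('xyz',f['orientation']).as_matrix(),np.array(f['xyz'])
def ray(f,u,v):
    fl,M,c=cam(f); d=M@np.array([(u-f['cx'])/fl,(v-f['cy'])/fl,1]); return c,d/np.linalg.norm(d)
def onplane(f,u,v,z):
    c,d=ray(f,u,v); return c+d*(z-c[2])/d[2]
def proj(f,p):
    fl,M,c=cam(f); q=M.T@(np.array(p)-c); return np.array([fl*q[0]/q[2]+f['cx'],fl*q[1]/q[2]+f['cy']])
def tri(fa,a,fb,b):
    c1,d1=ray(fa,*a);c2,d2=ray(fb,*b)
    s=np.linalg.lstsq(np.c_[d1,-d2],c2-c1,rcond=None)[0]
    p,q=c1+s[0]*d1,c2+s[1]*d2
    return (p+q)/2,np.linalg.norm(p-q)
E
python3 - <<'E'
from h import *
for n in('side','top'):
    f=grab(n,n+'0'); print(n,{k:np.round(v,4) for k,v in f.items() if k!='img'})
print(status.sense())
E
```

```text
side {'vertical_fov': np.float64(50.2099), 'cx': np.float64(285.2744), 'cy': np.float64(210.3551), 'xyz': array([ 0.4918, -0.3107,  0.7018]), 'orientation': array([-2.3508, -0.0034, -0.0765])}
top {'vertical_fov': np.float64(51.8438), 'cx': np.float64(278.3949), 'cy': np.float64(204.5516), 'xyz': array([0.4388, 0.3107, 0.9277]), 'orientation': array([-2.9764,  0.0097, -1.558 ])}
{'clock': 0.1, 'joints': array([ 1.10291109e+00,  1.58999552e-01,  1.59810683e+00, -3.11608016e-05,
        1.38618251e+00, -2.10094092e-01]), 'dq': array([ 1.89753809e-05, -1.45781455e-03, -2.48714421e-03,  1.72212946e-03,
        9.54255764e-04,  2.25627861e-03]), 'joint_torque': array([-2.19202116e-04, -3.96990430e+01, -3.32337499e+01, -1.43873390e-04,
        4.12382258e-03,  2.62101014e-05]), 'tcp_pos': array([0.14637206, 0.55550183, 0.23040749]), 'eef_rot': array([-3.13992732e+00, -3.23806235e-04,  2.88380698e+00]), 'ft_force': array([ 0.11909382, -0.46544947,  0.3817817 ]), 'wrist_torque': array([-0.00101559,  0.00628531, -0.03972228]), 'grasp_force': 0.0, 'opening': 1.0016661670327125}
```

View pics/side0.png

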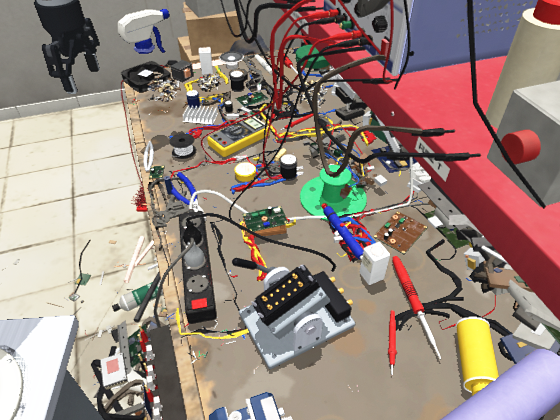

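View pics/top0.png

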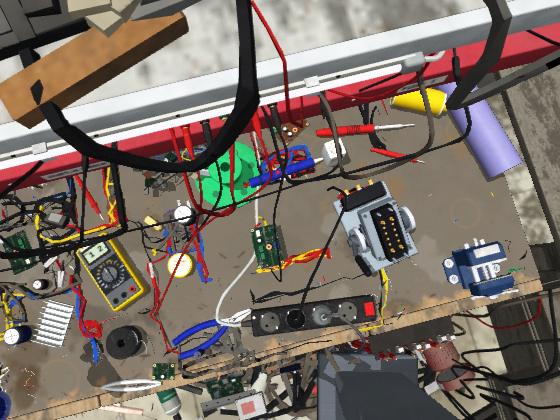

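The side view shows the board near (265,218) and the tester near (295,310), with the lever handle near (243,263). In the top view the board is near (268,247), the tester near (378,228), the relay at (333,152), the tin at (180,265) and the capacitor at (183,213). I'll enlarge the board and tester.

```bash
python3 - <<'E'
from h import *
a=cv2.imread('pics/side0.png')[190:380,220:370]
b=cv2.imread('pics/top0.png')[165:290,240:430]
cv2.imwrite('pics/c1.png',cv2.resize(a,None,fx=3.15,fy=3.15,interpolation=cv2.INTER_CUBIC))
cv2.imwrite('pics/c2.png',cv2.resize(b,None,fx=4,fy=4,interpolation=cv2.INTER_CUBIC))
E
```

```text
(no output)
```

View pics/c1.png

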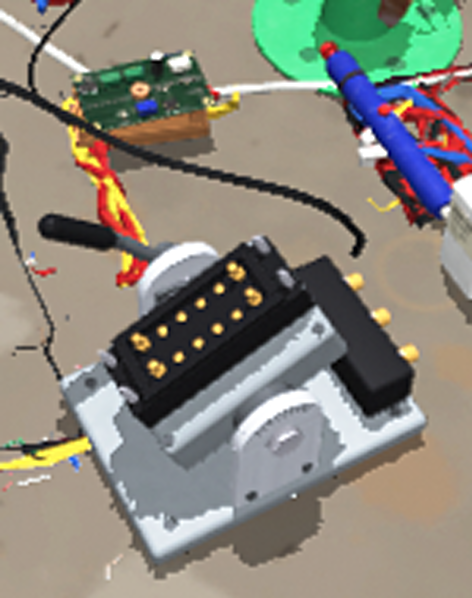

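View pics/c2.png

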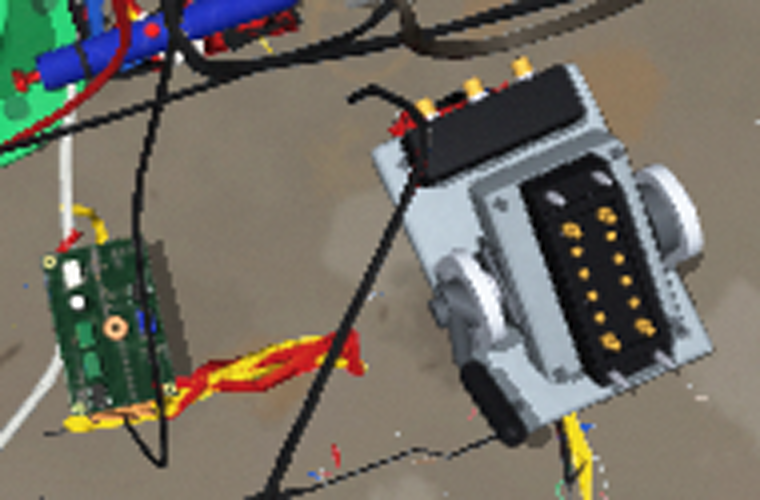

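The side crop shows the four big probes at about (238,270), (254,297), (140,342) and (156,369), and the handle running from (45,225) to (115,240). The top crop shows the probes at (572,230), (607,215), (611,341) and (645,327), the handle from (475,370) to (512,435), and the board corners near (45,255), (155,242), (175,405) and (65,420). Next I triangulate.

```bash
python3 - <<'E'
from h import *
S=grab('side');T=grab('top')
s=lambda u,v:((u+.5)/3.15+220-.5,(v+.5)/3.15+190-.5)
t=lambda u,v:((u+.5)/4+240-.5,(v+.5)/4+165-.5)
def gold(f,p):
    u,v=np.round(p).astype(int); im=f['img'][v-4:v+5,u-4:u+5].astype(float)
    w=np.clip(im[...,0]-im[...,2]-50,0,None); g=np.mgrid[-4:5,-4:5]; w*=(g[0]**2+g[1]**2<14)
    return np.array([u+(w*g[1]).sum()/w.sum(),v+(w*g[0]).sum()/w.sum()])
P=[]
for a,b in [((238,270),(572,230)),((254,297),(607,215)),((140,342),(611,341)),((156,369),(645,327))]:
    sa,tb=gold(S,s(*a)),gold(T,t(*b)); p,e=tri(S,sa,T,tb); P.append(p); print('probe',p.round(4),round(e,4))
P=np.array(P); m=P.mean(0); ux=(P[0]+P[1]-P[2]-P[3])/2; uy=(P[0]+P[2]-P[1]-P[3])/2
print('lens',np.linalg.norm(ux),np.linalg.norm(uy),'m',m,'yaw',np.degrees(np.arctan2(ux[1],ux[0])),np.degrees(np.arctan2(-uy[0],uy[1])),'tilt',np.arcsin(ux[2]/np.linalg.norm(ux)))
for n,a,b in [('pinBL',(263,240),(557,197)),('pinBR',(288,280),(600,178)),('pinFL',(103,355),(615,382)),('pinFR',(128,395),(665,357)),('handle end',(45,225),(513,438)),('handle in',(112,240),(474,366))]:
    p,e=tri(S,s(*a),T,t(*b)); print(n,p.round(4),round(e,4))
print('base top view')
for q in [(375,155),(578,65),(712,350),(530,425)]: print(onplane(T,*t(*q),.018).round(4))
print('base side view')
for q in [(65,383),(158,558),(425,420)]: print(onplane(S,*s(*q),.018).round(4))
def green(f,box,z):
    h=cv2.cvtColor(f['img'],cv2.COLOR_RGB2HSV)
    m=cv2.inRange(h,(50,60,20),(90,255,140)); k=np.zeros_like(m); u0,u1,v0,v1=box; k[v0:v1,u0:u1]=255; m&=k
    m=cv2.morphologyEx(m,cv2.MORPH_CLOSE,np.ones((7,7)))
    c=max(cv2.findContours(m,0,2)[0],key=cv2.contourArea)[:,0]
    w=np.array([onplane(f,*q,z)[:2] for q in c])
    r=cv2.minAreaRect((w*1000).astype(np.float32)); return r,cv2.minAreaRect(c.astype(np.float32))
print(green(T,(245,292,215,275),.034)); print(green(S,(238,295,203,232),.034))
for q in [(45,255),(155,242),(175,405),(65,420)]: print(onplane(T,*t(*q),.034).round(4))
for q in [(73,70),(207,52),(213,108),(78,124)]: print(onplane(S,*s(*q),.034).round(4))
for n,f,c,z in [('tin',T,(180,265),.021),('cap',T,(183,213),.051),('relay',T,(333,152),.076)]: print(n,onplane(f,*c,z).round(3))
E
```

```text
probe [0.542  0.1244 0.1214] 0.0
probe [0.5493 0.1081 0.1214] 0.0001
probe [0.4916 0.1019 0.0973] 0.0001
probe [0.4991 0.0853 0.0974] 0.0001
lens 0.06017003761236799 0.018050405041798303 m [0.52049066 0.10492074 0.10938643] yaw 24.229000553498324 24.110292075963162 tilt 0.4105058754824254
pinBL [0.5561 0.1337 0.1335] 0.0008
pinBR [0.5664 0.1122 0.1276] 0.0012
pinFL [0.4725 0.099  0.0916] 0.0003
pinFR [0.4845 0.0746 0.0916] 0.0007
handle end [0.4454 0.1555 0.1288] 0.0003
handle in [0.4792 0.1674 0.0982] 0.0001
base top view
[0.5943 0.2043 0.018 ]
[0.6445 0.0949 0.018 ]
[0.4929 0.0293 0.018 ]
[0.4529 0.125  0.018 ]
base side view
[0.4483 0.1315 0.018 ]
[0.495  0.0245 0.018 ]
[0.6454 0.0932 0.018 ]
(((501.3939514160156, 344.61907958984375), (83.74421691894531, 54.37214279174805), 12.610079765319824), ((266.6194152832031, 245.81700134277344), (40.58406448364258, 26.317838668823242), 78.11134338378906))
(((501.1500549316406, 342.54034423828125), (82.52103424072266, 54.10264205932617), 11.222695350646973), ((264.94232177734375, 218.21153259277344), (18.827150344848633, 40.59604263305664), 78.69007110595703))
[0.5369 0.3779 0.034 ]
[0.5443 0.3208 0.034 ]
[0.4605 0.3095 0.034 ]
[0.4522 0.3657 0.034 ]
[0.4559 0.3642 0.034 ]
[0.5468 0.3749 0.034 ]
[0.5467 0.3223 0.034 ]
[0.4587 0.3145 0.034 ]
tin [0.46  0.525 0.021]
cap [0.565 0.517 0.051]
relay [0.691 0.211 0.076]
```

```bash
cat > fit.py <<'E'
from h import *
from scipy.optimize import least_squares
S=grab('side');T=grab('top')
s=lambda u,v:((u+.5)/3.15+220-.5,(v+.5)/3.15+190-.5)
t=lambda u,v:((u+.5)/4+240-.5,(v+.5)/4+165-.5)
def gold(f,p):
    u,v=np.round(p).astype(int); im=f['img'][v-4:v+5,u-4:u+5].astype(float)
    w=np.clip(im[...,0]-im[...,2]-50,0,None); g=np.mgrid[-4:5,-4:5]; w*=(g[0]**2+g[1]**2<14)
    return np.array([u+(w*g[1]).sum()/w.sum(),v+(w*g[0]).sum()/w.sum()])
def model(p):
    x,y,yaw,v,q,h=p[:6]; Rz=R.from_euler('z',yaw); Rt=Rz*R.from_euler('y',-v)
    o=np.array([x,y,0]); ax=o+[0,0,.07]
    N=lambda a,b,c: ax+Rt.apply([a,b,.046+c]); B=lambda a,b:o+Rz.apply([a,b,.018])
    a=np.pi/4-q; L=lambda r:ax+Rz.apply([-r*np.cos(a),.076,r*np.sin(a)])
    return dict(p3=N(.03,.009,h),p2=N(.03,-.009,h),p1=N(-.03,.009,h),p0=N(-.03,-.009,h),
     n3=N(.0485,.012,.0085),n2=N(.0485,-.012,.0085),n1=N(-.0485,.012,.0085),n0=N(-.0485,-.012,.0085),
     bl=B(.095,.061),br=B(.095,-.061),fr=B(-.075,-.061),fl=B(-.075,.061),he=L(.088))
obs={'p3':(gold(S,s(238,270)),gold(T,t(572,230)),.5),'p2':(gold(S,s(254,297)),gold(T,t(607,215)),.5),'p1':(gold(S,s(140,342)),gold(T,t(611,341)),.5),'p0':(gold(S,s(156,369)),gold(T,t(645,327)),.5),
'n3':(s(258,240),t(557,195),1.2),'n2':(s(286,278),t(600,178),1.2),'n1':(s(103,354),t(615,380),1.2),'n0':(s(126,393),t(663,357),1.2),
'bl':(None,t(375,155),1.5),'br':(s(425,420),t(578,65),1.5),'fr':(s(158,558),t(712,350),1.5),'fl':(s(65,383),None,1.5),'he':(s(50,227),t(511,434),1.)}
import copy
def shifted(f,d):
    g=dict(f); g['xyz']=np.array(f['xyz'])+d[:3]; g['orientation']=(R.from_rotvec(d[3:])*R.from_euler('xyz',f['orientation'])).as_euler('xyz'); return g
def res(p):
    m=model(p); S2,T2=shifted(S,p[6:12]),shifted(T,p[12:18]); r=[]
    for k,(a,b,sg) in obs.items():
        if a is not None: r+=list((proj(S2,m[k])-a)/sg)
        if b is not None: r+=list((proj(T2,m[k])-b)/sg)
    return np.r_[r,(p[5]-.003)/.0015,p[6:9]/.002,p[9:12]/.003,p[12:15]/.002,p[15:18]/.003]
sol=least_squares(res,np.r_[.535,.11,.42,.41,.05,.003,np.zeros(12)],loss='soft_l1'); p=sol.x
if __name__=='__main__':
    print('x,y,yaw,v,q,h',p[:6].round(4)); print((p[6:]*1000).round(1)); print('cost',sol.cost)
    i=0;r=sol.fun
    for k,(a,b,sg) in obs.items():
        n=2*((a is not None)+(b is not None)); print(k,(r[i:i+n]*sg).round(1)); i+=n
    S2,T2=shifted(S,p[6:12]),shifted(T,p[12:18])
    for nm,f,box in (('T',T2,(245,292,215,275)),('S',S2,(238,295,203,232))):
        h=cv2.cvtColor(f['img'],cv2.COLOR_RGB2HSV); m=cv2.inRange(h,(50,60,20),(95,255,140)); k=np.zeros_like(m); k[box[2]:box[3],box[0]:box[1]]=255; m&=k
        m=cv2.morphologyEx(m,cv2.MORPH_CLOSE,np.ones((5,5)))
        c=max(cv2.findContours(m,0,2)[0],key=cv2.contourArea)
        m2=cv2.drawContours(np.zeros_like(m),[c],-1,255,-1)
        L=[];Rr=[]
        for v in range(c[:,0,1].min(),c[:,0,1].max()+1):
            u=np.where(m2[v])[0]
            if len(u): L.append((u[0]-.5,v));Rr.append((u[-1]+.5,v))
        W=lambda A:np.array([onplane(f,*q,.034)[:2] for q in A])*1000
        if nm=='T':
            for A in (L[4:-4],Rr[4:-4]):
                w=W(A); d=cv2.fitLine(w.astype(np.float32),cv2.DIST_HUBER,0,.01,.01).ravel(); print('edge',np.degrees(np.arctan2(d[1],d[0])),d[2:]+0, 'y at x=500:',d[3]+(500-d[2])*d[1]/d[0])
        w=W(c[:,0]); print(nm,cv2.minAreaRect(w.astype(np.float32)),w.mean(0),'x range',w[:,0].min(),w[:,0].max())
    for cs in [(45,255),(155,242),(175,405),(65,420)]: print(onplane(T2,*t(*cs),.034).round(4))
    for cs in [(73,70),(207,52),(213,108),(78,124)]: print(onplane(S2,*s(*cs),.034).round(4))
E
python3 fit.py
```

```text
x,y,yaw,v,q,h [0.538  0.1122 0.4223 0.4023 0.0308 0.0031]
[ 0.   0.7  1.2  2.   0.  -0.2 -0.  -0.7  0.7 -1.5 -0.5  0.1]
cost 9.026426105236236
p3 [ 0.1 -0.  -0.1 -0. ]
p2 [ 0.2  0.  -0.1 -0.1]
p1 [-0.1 -0.   0.   0.1]
p0 [-0.1 -0.1 -0.   0.1]
n3 [0.4 0.2 0.2 1.1]
n2 [-0.7 -1.2  1.2  0.2]
n1 [0.1 0.2 1.7 0.5]
n0 [-0.5 -0.6  1.   1.1]
bl [-2.2 -2.2]
br [ 2.2  0.4 -1.4 -2. ]
fr [-0.2  1.1  0.5 -0.5]
fl [-2.1 -0.9]
he [ 0.1  0.6 -0.3 -0.5]
edge 12.533883 [503.0215  370.13672] y at x=500: 369.465
edge 12.061534 [502.20456 315.24603] y at x=500: 314.77496
T ((501.9237060546875, 342.6340637207031), (83.81217956542969, 54.41273498535156), 12.61491870880127) [501.70803651 344.12324395] x range 458.1939811036107 545.0185231321453
S ((501.2364196777344, 347.274658203125), (82.7423095703125, 54.2242546081543), 11.745232582092285) [502.0033408  345.44509991] x range 458.21037825461957 545.2639502960748
[0.5374 0.3759 0.034 ]
[0.5449 0.3188 0.034 ]
[0.461  0.3075 0.034 ]
[0.4527 0.3637 0.034 ]
[0.4559 0.3689 0.034 ]
[0.5471 0.3797 0.034 ]
[0.547  0.3268 0.034 ]
[0.4587 0.3189 0.034 ]
```

{"fn": "jog_arm", "kwargs": {
  "increments": [
    [10,-12,0,0,0,2,1],
    [20,-24.5,0,0,0,2.5,1],
    [20,-24.5,0,0,0,2.5,1],
    [20,-24.5,0,0,0,2.5,1],
    [20,-24.5,0,0,0,2.5,1],
    [20,-24.5,0,0,0,2.5,1],
    [20,-24.5,0,0,0,2.5,1],
    [20,-24.5,0,0,0,2.5,1],
    [20,-24.5,0,0,0,2.5,1],
    [20,-24.5,0,0,0,2.5,1],
    [20,-24.5,0,0,0,2.5,1],
    [20,-24.5,0,0,0,2.5,1],
    [20,-24.5,0,0,0,2.5,1],
    [20,-24.5,0,0,0,2.5,1],
    [20,-24.5,0,0,0,2.5,1],
    [18,-24,-10,0,0,2,1],
    [10,-10.7,-15,0,0,0,1],
    [0,0,-20,0,0,0,1],
    [0,0,-15,0,0,0,1],
    [0,0,-6,0,0,0,1]
  ],
  "squeeze": 40
}}

```text
clock: 1.97
tcp_pos: [0.4632, 0.1657, 0.1628]
eef_rot: [3.14, -0.004, -2.72]
ft_force: [-0.2, 0.6, -0.3]
opening: 0.002
grasp_force: 0.0
```

```bash
cat > v.py <<'E'
import sys
from h import *
def view(fn,sb,tb):
    o=[]
    for n,(u0,u1,v0,v1) in (('side',sb),('top',tb)):
        o.append(cv2.resize(grab(n)['img'][v0:v1,u0:u1,::-1],(400,int(400*(v1-v0)/(u1-u0))),interpolation=cv2.INTER_CUBIC))
    H=max(i.shape[0] for i in o); o=[cv2.copyMakeBorder(i,0,H-i.shape[0],0,0,0) for i in o]
    cv2.imwrite(f'pics/{fn}.png',np.hstack(o))
if __name__=='__main__': view(sys.argv[1],eval(sys.argv[2]),eval(sys.argv[3]))
E
python3 v.py v1 "(220,370,190,380)" "(290,430,160,290)"
```

```text
(no output)
```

View pics/v1.png

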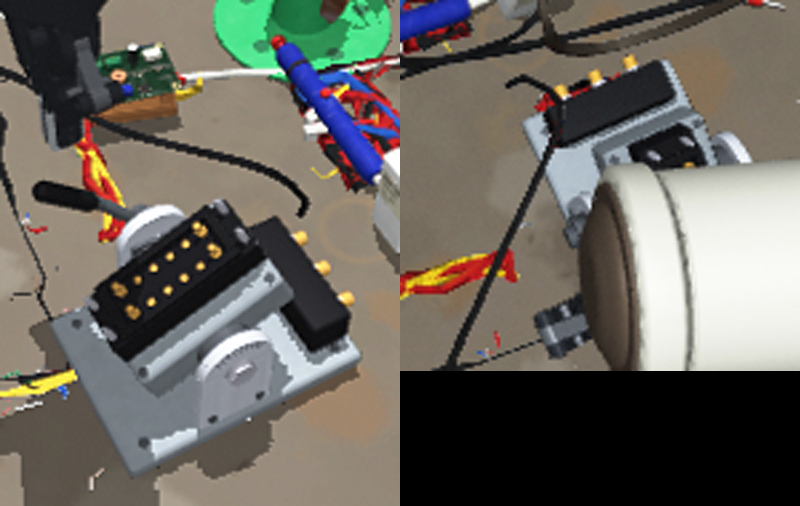

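The fingers stand over the handle: fingertip at crop (65,145), handle below it at (35–110,195). Pushing down along the arc now.

{"fn": "jog_arm", "kwargs": {
  "increments": [
    [0,0,-7,0,0,0,1],
    [0,0,-7,0,0,0,1],
    [0,0,-7,0,0,0,1],
    [0,0,-6,0,0,0,1],
    [-1.5,-0.6,-5,0,0,0,1],
    [-1.5,-0.6,-5,0,0,0,1],
    [-1.5,-0.6,-5,0,0,0,1],
    [-1.5,-0.6,-5,0,0,0,1],
    [-1.5,-0.6,-5,0,0,0,1],
    [-1.5,-0.6,-5,0,0,0,1],
    [-1.5,-0.6,-5,0,0,0,1],
    [-1.5,-0.6,-5,0,0,0,1],
    [-1.5,-0.6,-5,0,0,0,1],
    [-1.5,-0.6,-5,0,0,0,1],
    [-1.5,-0.6,-5,0,0,0,1],
    [-1.5,-0.6,-4,0,0,0,1],
    [0,0,0,0,0,0,1]
  ]
}}

```text
clock: 3.48
tcp_pos: [0.4473, 0.1589, 0.0794]
eef_rot: [-3.141, 0.002, -2.719]
ft_force: [1.7, -0.4, 0.5]
opening: 0.001
grasp_force: 0.6
```

{"fn": "jog_arm", "kwargs": {
  "increments": [
    [0,0,-3,0,0,0,1],
    [0,0,-3,0,0,0,1],
    [0,0,-2,0,0,0,1],
    [0,0,-2,0,0,0,1],
    [0,0,0,0,0,0,1]
  ]
}}

```text
clock: 3.9
tcp_pos: [0.4467, 0.1587, 0.0697]
eef_rot: [-3.141, -0.0, -2.719]
ft_force: [-1.1, -2.1, 7.1]
opening: 0.003
grasp_force: 3.2
```

```bash
python3 v.py v2 "(220,370,190,380)" "(290,430,160,290)"
```

```text
(no output)
```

View pics/v2.png

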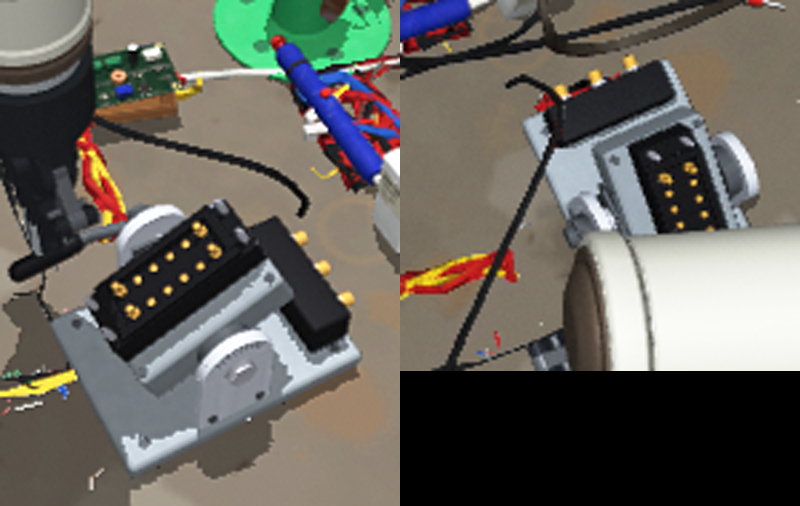

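The lever is down, with its end at side crop (15,270) and the fingers on it. The head looks unmoved. I'll push on to the stop.

{"fn": "jog_arm", "kwargs": {
  "increments": [
    [0,0,-2,0,0,0,1],
    [0,0,-2,0,0,0,1],
    [0,0,-1,0,0,0,1],
    [0,0,0,0,0,0,1]
  ]
}}

```text
clock: 4.33
tcp_pos: [0.447, 0.1587, 0.0664]
eef_rot: [-3.141, -0.001, -2.718]
ft_force: [-8.3, -3.8, 21.5]
opening: 0.002
grasp_force: 11.0
```

{"fn": "jog_arm", "kwargs": {
  "increments": [
    [0,0,-2,0,0,0,1],
    [0,0,0,0,0,0,1],
    [0,0,0,0,0,0,1]
  ]
}}

```text
clock: 4.58
tcp_pos: [0.4472, 0.1587, 0.0659]
eef_rot: [-3.14, -0.001, -2.718]
ft_force: [-14.7, -5.7, 34.1]
opening: 0.0
grasp_force: 18.2
```

{"fn": "jog_arm", "kwargs": {
  "increments": [
    [0,0,8,0,0,0,1],
    [0,0,20,0,0,0,1],
    [0,0,30,0,0,0,1],
    [0,0,35,0,0,0,0],
    [5,18,10,0,0,-2,-1],
    [9,30,0,0,0,-2,-1],
    [9,30,0,0,0,-2,-1],
    [9,30,0,0,0,-2,-1],
    [9,30,0,0,0,-2,-1],
    [8,28,0,0,0,-2,-1],
    [5.5,20,0,0,0,0,-1],
    [0,0,-20,0,0,0,-1],
    [0,0,-20,0,0,0,-1],
    [0,0,-8,0,0,0,-1],
    [0,0,0,0,0,0,-1]
  ]
}}

```text
clock: 5.83
tcp_pos: [0.4986, 0.3441, 0.1138]
eef_rot: [-3.14, -0.007, -2.928]
ft_force: [-0.4, 1.0, 0.6]
opening: 0.998
grasp_force: 0.0
```

```bash
python3 v.py v3 "(210,330,160,320)" "(240,390,170,290)"; python3 -c "
from fit import *
s_=status.sense();S2,T2=shifted(S,p[6:12]),shifted(T,p[12:18]);c=s_['tcp_pos'];print(c,s_['eef_rot'])
for f,b in((S2,(210,160,400/120)),(T2,(240,170,400/150))):print([((proj(f,q)-b[:2])*b[2]).round() for q in (c,[.5015,.345,.034],[.5015,.345,.05])])"
```

```text
[0.50193009 0.34517358 0.118717  ] [ 3.14116698e+00  2.08482733e-03 -2.92857478e+00]
[array([179.,  95.]), array([183., 196.]), array([182., 178.])]
[array([ 63., 193.]), array([ 68., 202.]), array([ 67., 201.])]
```

View pics/v3.png

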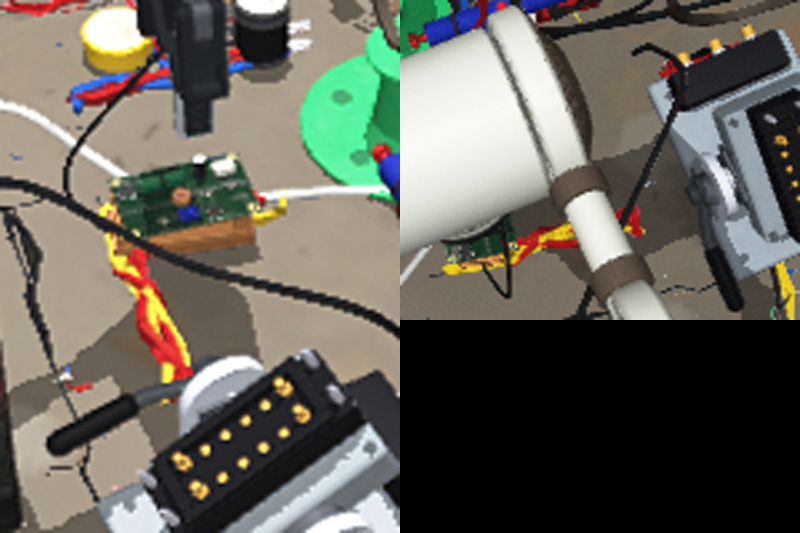

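The open gripper is above the board, whose centre is near (183,197), matching the prediction. The lever stays down. Next: descend and grip.

{"fn": "jog_arm", "kwargs": {
  "increments": [
    [0,0,-15,0,0,0,-1],
    [0,0,-20,0,0,0,-1],
    [0,0,-20,0,0,0,-1],
    [0,0,-20,0,0,0,-1],
    [0,0,-15,0,0,0,-1],
    [0,0,-10,0,0,0,-1],
    [0,0,-5,0,0,0,-1],
    [0,0,0,0,0,0,-1],
    [0,0,0,0,0,0,0],
    [0,0,0,0,0,0,0.5],
    [0,0,0,0,0,0,1],
    [0,0,0,0,0,0,1],
    [0,0,0,0,0,0,1],
    [0,0,0,0,0,0,1],
    [0,0,0,0,0,0,1]
  ],
  "squeeze": 50
}}

```text
clock: 7.28
tcp_pos: [0.5023, 0.3455, 0.0142]
eef_rot: [3.141, 0.003, -2.928]
ft_force: [-1.4, -1.0, 5.5]
opening: 0.618
grasp_force: 51.2
```

{"fn": "jog_arm", "kwargs": {
  "increments": [
    [0,0,8,0,0,0,1],
    [0,0,20,0,0,0,1],
    [0,0,35,0,0,0,1],
    [0,0,35,0,0,0,1],
    [0,0,35,0,0,0,1],
    [0,0,27,0,0,0,1],
    [0,-15,0,0,0,3,1],
    [0,-25,0,0,0,3,1],
    [0,-30,0,0,0,3,1],
    [0,-30,0,0,0,3,1],
    [0,-30,0,2,-4.5,0,1],
    [0,-30,0,2,-4.5,0,1],
    [0,-30,0,2,-4.5,0,1],
    [-1,-30,0,2,-4.5,0,1],
    [-1,-20,0,1.4,-3,0,1],
    [-1,-11,0,0,0,0,1],
    [0,0,-5,0,0,0,1],
    [0,0,0,0,0,0,1],
    [0,0,0,0,0,0,1]
  ]
}}

```text
clock: 8.87
tcp_pos: [0.4982, 0.0947, 0.1675]
eef_rot: [-3.141, 0.401, -2.718]
ft_force: [0.5, 0.5, -0.6]
opening: 0.618
grasp_force: 52.5
```

```bash
cat > chk.py <<'E'
from h import *
D=.0178
x,y,yaw,v=.538,.1122,.4223,.4023
Rt=R.from_euler('z',yaw)*R.from_euler('y',-v); C=np.array([x,y,.07])+Rt.apply([0,0,.046])
s=status.sense(); M=R.from_euler('xyz',s['eef_rot']).as_matrix()
want=Rt.as_matrix()@np.diag([-1,1,-1.])
print('tcp',s['tcp_pos'].round(4),'rot err world deg',np.degrees(R.from_matrix(want@M.T).as_rotvec()).round(2))
b=s['tcp_pos']-D*M[:,2]; print('board centre(tool) in nest mm',(Rt.inv().apply(b-C)*1000).round(1))
print('final tcp',(C-D*Rt.apply([0,0,1])).round(4),'n',Rt.apply([0,0,1]).round(3),'ux',Rt.apply([1,0,0]).round(3),'uy',Rt.apply([0,1,0]).round(3)); print('F',s['ft_force'].round(1),'nest F',Rt.inv().apply(s['ft_force']).round(1),s['wrist_torque'].round(2),s['opening'],s['clock'])
E
python3 chk.py;python3 v.py v4 "(200,380,150,390)" "(290,430,160,290)"; python3 -c "
from fit import shifted,p
from h import *
import chk
S2=shifted(grab('side'),p[6:12])
for q in ([-.0425,0,0],[.0425,0,0],[-.0425,.0275,0],[.0425,.0275,0],[-.0425,-.0275,0],[.0425,-.0275,0]): print(q,((proj(S2,chk.b+chk.M@(np.diag([-1,1,-1.])@np.array(q)))-[200,150])*400/180).round())"
```

```text
tcp [0.4982 0.0947 0.1675] rot err world deg [ 0.05 -0.03 -0.05]
board centre(tool) in nest mm [-1.9  0.3 78.5]
final tcp [0.5279 0.1077 0.0959] n [-0.357 -0.16   0.92 ] ux [0.839 0.377 0.392] uy [-0.41   0.912  0.   ]
F [ 0.5  0.5 -0.6] nest F [ 0.4  0.3 -0.8] [-0.1   0.18 -0.03] 0.6175816873971898 8.8667fit.py:9: RuntimeWarning: invalid value encountered in scalar divide
  return np.array([u+(w*g[1]).sum()/w.sum(),v+(w*g[0]).sum()/w.sum()])
Traceback (most recent call last):
  File "fit.py", line 30, in <module>
    sol=least_squares(res,np.r_[.535,.11,.42,.41,.05,.003,np.zeros(12)],loss='soft_l1'); p=sol.x
ValueError: Residuals are not finite in the initial point.
```

View pics/v4.png

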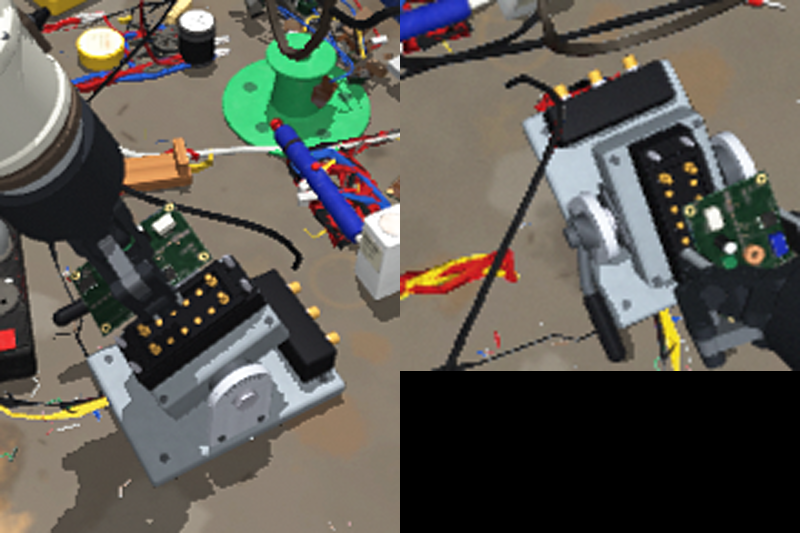

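The board is held, tilted parallel to the head. The up-slope corners are at about side crop (170,203) and (213,260), and the lower ones at (75,270) and (105,335). I'll check its place along the slope.

```bash
cat >> h.py <<'E'
def calib(n):
    f=grab(n); d=np.array([0,.7,1.2,2,0,-.2] if n=='side' else [0,-.7,.7,-1.5,-.5,.1])/1000
    f['xyz']=np.array(f['xyz'])+d[:3]; f['orientation']=(R.from_rotvec(d[3:])*R.from_euler('xyz',f['orientation'])).as_euler('xyz'); return f
E
python3 - <<'E'
from h import *
import chk
S=calib('side');T=calib('top'); n=chk.Rt.apply([0,0,1])
def inpl(f,uv,h):  # cast to plane of board top (underside+2mm), result in tool-board frame (nest axes)
    c,d=ray(f,*uv); o=chk.b+n*h; s=(n@(o-c))/(n@d); return chk.Rt.inv().apply(c+s*d-chk.b)*1000
for f,nm,box in((S,'S',(225,300,235,305)),(T,'T',(390,430,215,262))):
    h=cv2.cvtColor(f['img'],cv2.COLOR_RGB2HSV); m=cv2.inRange(h,(50,60,20),(95,255,150)); k=np.zeros_like(m); k[box[2]:box[3],box[0]:box[1]]=255; m&=k
    v,u=np.where(cv2.morphologyEx(m,cv2.MORPH_OPEN,np.ones((2,2)))>0); w=np.array([inpl(f,q,.002) for q in zip(u,v)])
    print(nm,len(u),'x pct',np.percentile(w[:,0],[0,1,3,97,99,100]).round(1),'y',np.percentile(w[:,1],[0,1,99,100]).round(1))
    for lo,hi in((-25,-10),(-10,10),(10,25)):
        q=w[(w[:,1]>lo)&(w[:,1]<hi)]; print('  y',lo,hi,'x max/min',np.sort(q[:,0])[[0,2,-3,-1]].round(1))
for q in [(170,203),(213,260),(75,270),(105,335)]: print('S',inpl(S,(200+q[0]*.45,150+q[1]*.45),.002).round(1))
for q in [(768,168),(685,208)]: print('T',inpl(T,(290+(q[0]-400)*.35,160+q[1]*.35),.002).round(1))
E
```

```text
tcp [0.4983 0.095  0.1675] rot err world deg [ 0.06 -0.02 -0.11]
board centre(tool) in nest mm [-1.6  0.5 78.5]
final tcp [0.5279 0.1077 0.0959] n [-0.357 -0.16   0.92 ] ux [0.839 0.377 0.392] uy [-0.41   0.912  0.   ]
F [ 0.3 -0.3 -1.3] nest F [-0.4 -0.4 -1.3] [-0.12  0.2  -0.03] 0.6146131011679112 9.0667
S 599 x pct [-41.  -40.3 -38.7  41.   42.   42.6] y [-27.5 -26.4  25.2  26.6]
  y -25 -10 x max/min [-40.6 -40.1  41.7  42.5]
  y -10 10 x max/min [-41.  -40.5  42.3  42.6]
  y 10 25 x max/min [-27.9 -27.4  41.2  42. ]
T 493 x pct [-20.7 -18.5 -16.6  37.9  38.9  39.8] y [-27.9 -27.3  24.9  26.5]
  y -25 -10 x max/min [-20.7 -19.8  38.6  39.3]
  y -10 10 x max/min [-19.2 -16.7  39.1  39.8]
  y 10 25 x max/min [-10.   -8.3  37.2  38.9]
S [41.  27.7  2. ]
S [ 42.4 -28.4   2. ]
S [-36.5  29.1   2. ]
S [-40.7 -26.    2. ]
T [ 41.5 -30.3   2. ]
T [39.6 24.8  2. ]
```

{"fn": "jog_arm", "kwargs": {
  "increments": [
    [3.2,1.4,-7.5,0,0,0,1],
    [3.2,1.4,-7.5,0,0,0,1],
    [3.2,1.4,-7.5,0,0,0,1],
    [3.2,1.4,-7.5,0,0,0,1],
    [3.2,1.4,-7.5,0,0,0,1],
    [3.2,1.4,-7.5,0,0,0,1],
    [3.2,1.4,-7.5,0,0,0,1],
    [3.2,1.4,-7.5,0,0,0,1],
    [0,0,0,0,0,0,1],
    [0,0,0,0,0,0,1]
  ]
}}

```text
clock: 10.0
tcp_pos: [0.5234, 0.1054, 0.1066]
eef_rot: [3.142, 0.4, -2.719]
ft_force: [-0.6, 0.8, -0.4]
opening: 0.615
grasp_force: 52.5
```

```bash
python3 chk.py; python3 v.py v5 "(220,340,230,370)" "(345,430,190,280)"
```

```text
tcp [0.5234 0.1054 0.1066] rot err world deg [ 0.04 -0.1  -0.02]
board centre(tool) in nest mm [-0.4 -0.2 11.8]
final tcp [0.5279 0.1077 0.0959] n [-0.357 -0.16   0.92 ] ux [0.839 0.377 0.392] uy [-0.41   0.912  0.   ]
F [-0.6  0.8 -0.4] nest F [-0.3  0.9 -0.2] [-0.06  0.19 -0.03] 0.614710876731437 10.0
```

View pics/v5.png

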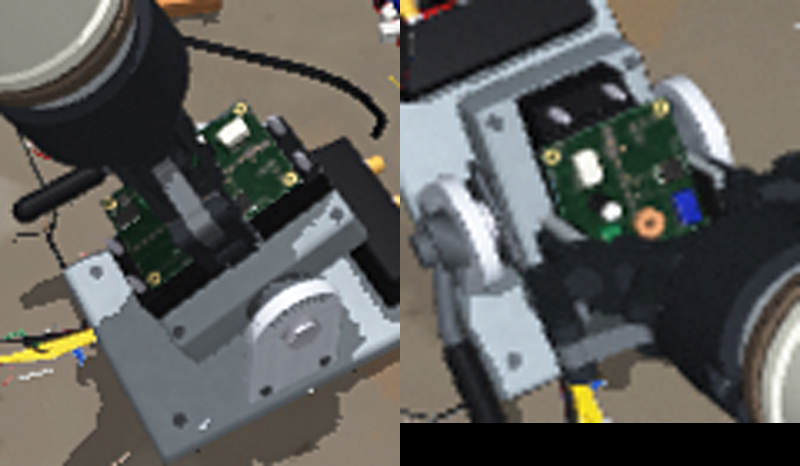

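The board lies between the pin pairs: upper pins at side (275,125) and (303,158), lower ones at (115,245) and (135,283). I'll continue down gently, watching the forces.

{"fn": "jog_arm", "kwargs": {
  "increments": [
    [1.0,0.5,-1.6,0,0,0,1],
    [0.7,0.3,-1.8,0,0,0,1],
    [0.7,0.3,-1.8,0,0,0,1],
    [0.7,0.3,-1.8,0,0,0,1],
    [0,0,0,0,0,0,1],
    [0,0,0,0,0,0,1]
  ]
}}

```text
clock: 10.6
tcp_pos: [0.527, 0.1066, 0.1005]
eef_rot: [-3.14, 0.402, -2.719]
ft_force: [-1.3, -0.6, 0.8]
opening: 0.616
grasp_force: 52.6
```

```bash
python3 chk.py
```

```text
tcp [0.527  0.1066 0.1005] rot err world deg [ 0.06 -0.   -0.02]
board centre(tool) in nest mm [ 0.6 -0.5  4.7]
final tcp [0.5279 0.1077 0.0959] n [-0.357 -0.16   0.92 ] ux [0.839 0.377 0.392] uy [-0.41   0.912  0.   ]
F [-1.3 -0.6  0.8] nest F [-1.   0.   1.3] [-0.08  0.21  0.  ] 0.6157588145808827 10.6
```

{"fn": "jog_arm", "kwargs": {
  "increments": [
    [0.7,0.3,-1.8,0,0,0,1],
    [0.4,0.4,-0.9,0,0,0,1],
    [0,0,0,0,0,0,1],
    [0,0,0,0,0,0,1]
  ]
}}

```text
clock: 10.93
tcp_pos: [0.5282, 0.1072, 0.0978]
eef_rot: [-3.14, 0.402, -2.719]
ft_force: [-2.3, -1.3, 4.1]
opening: 0.614
grasp_force: 52.7
```

```bash
python3 chk.py
```

```text
tcp [0.5282 0.1072 0.0978] rot err world deg [ 0.08  0.01 -0.01]
board centre(tool) in nest mm [ 0.8 -0.5  1.7]
final tcp [0.5279 0.1077 0.0959] n [-0.357 -0.16   0.92 ] ux [0.839 0.377 0.392] uy [-0.41   0.912  0.   ]
F [-2.3 -1.3  4.1] nest F [-0.8 -0.3  4.8] [-0.3   0.25 -0.11] 0.6142556091739123 10.9333
```

{"fn": "jog_arm", "kwargs": {
  "increments": [
    [0.4,0.2,-0.9,0,0,0,1],
    [0,0,0,0,0,0,1],
    [0.4,0.2,-0.9,0,0,0,1],
    [0,0,0,0,0,0,1],
    [0,0,0,0,0,0,1]
  ]
}}

```text
clock: 11.35
tcp_pos: [0.5288, 0.1075, 0.0967]
eef_rot: [-3.14, 0.401, -2.718]
ft_force: [-11.9, -5.9, 15.3]
opening: 0.615
grasp_force: 53.5
```

```bash
python3 chk.py
```

```text
tcp [0.5288 0.1075 0.0967] rot err world deg [ 0.1  -0.02 -0.05]
board centre(tool) in nest mm [ 0.9 -0.5  0.4]
final tcp [0.5279 0.1077 0.0959] n [-0.357 -0.16   0.92 ] ux [0.839 0.377 0.392] uy [-0.41   0.912  0.   ]
F [-11.9  -5.9  15.3] nest F [-6.3 -0.5 19.2] [-0.55  0.99 -0.09] 0.6150053173553937 11.35
```

{"fn": "jog_arm", "kwargs": {
  "increments": [
    [-0.7,-0.3,-0.3,0,0,0,1],
    [0,0,0,0,0,0,1],
    [0,0,0,0,0,0,1]
  ]
}}

```text
clock: 11.6
tcp_pos: [0.5287, 0.1074, 0.0967]
eef_rot: [-3.14, 0.403, -2.718]
ft_force: [-6.9, -4.0, 10.5]
opening: 0.619
grasp_force: 53.2
```

```bash
python3 chk.py
```

```text
tcp [0.5287 0.1074 0.0967] rot err world deg [ 0.06  0.07 -0.02]
board centre(tool) in nest mm [ 0.8 -0.5  0.5]
final tcp [0.5279 0.1077 0.0959] n [-0.357 -0.16   0.92 ] ux [0.839 0.377 0.392] uy [-0.41   0.912  0.   ]
F [-6.9 -4.  10.5] nest F [-3.2 -0.9 12.8] [-0.17  0.5   0.02] 0.6192538928265423 11.6
```

{"fn": "jog_arm", "kwargs": {
  "increments": [
    [-0.1,0,-0.9,0,0,0,1],
    [0,0,0,0,0,0,1],
    [0,0,0,0,0,0,1],
    [0,0,0,0,0,0,1],
    [0,0,0,0,0,0,1],
    [0,0,0,0,0,0,1]
  ]
}}

```text
clock: 12.1
tcp_pos: [0.5288, 0.1074, 0.0966]
eef_rot: [-3.14, 0.403, -2.718]
ft_force: [-13.0, -4.3, 19.0]
opening: 0.616
grasp_force: 53.8
```

```bash
python3 chk.py; python3 v.py v6 "(220,340,230,370)" "(345,430,190,280)"
```

```text
tcp [0.5288 0.1074 0.0966] rot err world deg [ 0.06  0.09 -0.05]
board centre(tool) in nest mm [ 0.9 -0.6  0.3]
final tcp [0.5279 0.1077 0.0959] n [-0.357 -0.16   0.92 ] ux [0.839 0.377 0.392] uy [-0.41   0.912  0.   ]
F [-13.   -4.3  19. ] nest F [-5.1  1.4 22.9] [-0.22  0.9   0.05] 0.6159017281376489 12.1
```

View pics/v6.png

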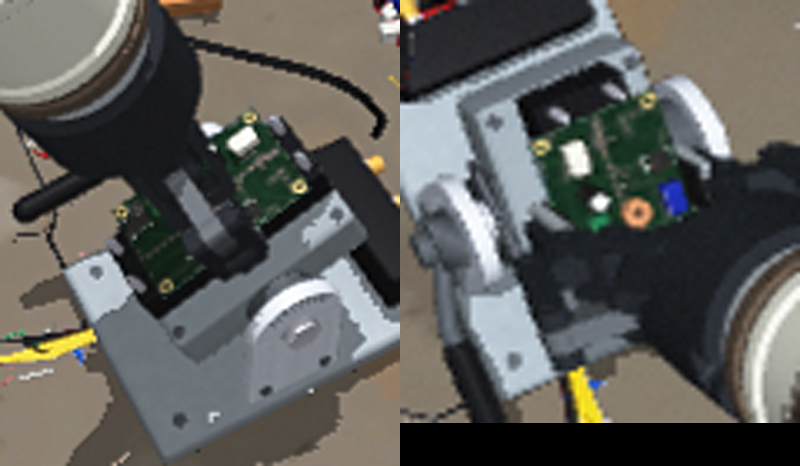

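The board sits inside the pins, with its upper edge at side (250–305,105–180) just below the pins at (278,125) and (303,158). I'll check flushness with the corner holes.

```bash
python3 - <<'E'
from h import *
import chk
S=calib('side');T=calib('top'); N=lambda p:(chk.Rt.inv().apply(p-chk.C)*1000).round(1)
s=lambda u,v:(220+u*.3-.35,230+v*.3-.35); t=lambda u,v:(345+(u-400)*.2125-.4,190+v*.2125-.4)
for a,b in(((250,118),(542,147)),((299,186),(648,101))): p,e=tri(S,s(*a),T,t(*b)); print(N(p),e)
n=chk.Rt.apply([0,0,1])
for a in((250,118),(299,186),(122,212),(166,286)):
    c,d=ray(S,*s(*a)); o=chk.C+n*.002; print('S plane',N(c+d*(n@(o-c))/(n@d)))
    
E
```

```text
tcp [0.5288 0.1074 0.0966] rot err world deg [ 0.06  0.09 -0.05]
board centre(tool) in nest mm [ 0.9 -0.6  0.3]
final tcp [0.5279 0.1077 0.0959] n [-0.357 -0.16   0.92 ] ux [0.839 0.377 0.392] uy [-0.41   0.912  0.   ]
F [-13.   -4.5  18.4] nest F [-5.4  1.2 22.3] [-0.12  0.94  0.03] 0.6191338491320934 12.2
[39.7 22.9  6.5] 0.00018496426593319753
[ 39.9 -23.2   7.1] 0.00044213679924935505
S plane [39.7 25.6  2. ]
S plane [ 40.  -20.4   2. ]
S plane [-37.1  25.4   2. ]
S plane [-37.2 -21.4   2. ]
```

```bash
python3 -c "
from station import ticket
print(ticket.finish_job())"
```

```text
the job is handed in; nothing more can be done
None
```

I pushed the clamp lever to its stop, then tilted the board and pressed it onto the probe rim between the end pins, and handed the job in at about 12 s, still holding it with about 22 N; force and position readings fit all four probes being pushed in, but the camera check of flushness read about 4 mm high and was too coarse to confirm it, and no verdict came back.

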